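Put the mail scale's test weights back in their cases

TASK

The mail scale has just been checked with four steel test weights, which still stand stacked on its pan. Take the stack down and put every weight back in its own open case, the one whose well is made to its size, standing upright the same way up as now and fully home on the well's floor. Set the weights down, do not drop them, and leave the office stamp standing where it is.

Things in the scene. Friction and masses are not known exactly. Their poses are not given: they have to be found in the camera images.
- weight_500: the 500 g test weight, the largest of the four: an upright steel cylinder 54 mm in diameter and 28 mm tall with flat ends and one fine line turned round it near the top. It starts at the bottom, on the scale's pan. Origin: centre of its underside; z up along its axis.
- weight_200: the 200 g test weight, the second largest of the four: an upright steel cylinder 38 mm in diameter and 22.5 mm tall with flat ends and one fine line turned round it near the top. It starts on the 500 g weight. Origin: centre of its underside; z up along its axis.
- weight_100: the 100 g test weight, the third largest of the four: an upright steel cylinder 28 mm in diameter and 21 mm tall with flat ends and one fine line turned round it near the top. It starts on the 200 g weight. Origin: centre of its underside; z up along its axis.
- weight_50: the 50 g test weight, the smallest of the four: an upright steel cylinder 20 mm in diameter and 20 mm tall with flat ends and one fine line turned round it near the top. It starts on top of the stack. Origin: centre of its underside; z up along its axis.
- case_500: open case of the 500 g weight, the largest of the four, fixed to the counter: black square base 110 mm wide and 22 mm high, filled with grey foam (firm, does not give) that has a round well in its centre, 66 mm in diameter (6 mm of room all round its weight) and 14 mm deep, open at the top; its floor is 8 mm above the counter, so the seated weight stands 14 mm proud of the case. Origin: centre of the underside, on the well's axis, at counter level; z up.
- case_200: open case of the 200 g weight, the second largest of the four, fixed to the counter: black square base 88 mm wide and 19 mm high, filled with grey foam (firm, does not give) that has a round well in its centre, 50 mm in diameter (6 mm of room all round its weight) and 11 mm deep, open at the top; its floor is 8 mm above the counter, so the seated weight stands 11.5 mm proud of the case. Origin: centre of the underside, on the well's axis, at counter level; z up.
- case_100: open case of the 100 g weight, the third largest of the four, fixed to the counter: black square base 70 mm wide and 18 mm high, filled with grey foam (firm, does not give) that has a round well in its centre, 40 mm in diameter (6 mm of room all round its weight) and 10 mm deep, open at the top; its floor is 8 mm above the counter, so the seated weight stands 11 mm proud of the case. Origin: centre of the underside, on the well's axis, at counter level; z up.
- case_50: open case of the 50 g weight, the smallest of the four, fixed to the counter: black square base 54 mm wide and 17 mm high, filled with grey foam (firm, does not give) that has a round well in its centre, 32 mm in diameter (6 mm of room all round its weight) and 9 mm deep, open at the top; its floor is 8 mm above the counter, so the seated weight stands 11 mm proud of the case. Origin: centre of the underside, on the well's axis, at counter level; z up.
- mail_scale: the postal bench scale, fixed: a flat aluminium weighing pan 210 mm (its x) by 220 mm (its y), pan top 54 mm above the counter and rigid, with a lower grey console (up to 45 mm high) that reaches 160 mm from the pan's centre in its -x direction, towards the robot. Origin: below the pan's centre, at counter level; z up.
- date_stamp: bystander: a black and grey self-inking office stamp standing loose on the counter beyond the scale, 40 x 64 mm and 80 mm tall. Origin: centre of its underside; z up.

How it is judged:
By the outcome, as a careful person would: the job done as asked, in the order asked, and still so for the second after the job is handed in, with the robot touching nothing.
It also fails if it takes over 115 s, if anything falls off the work surface, if the arm or the gripper's body presses on something with over 40 N, if the wrist force passes 120 N, or if a joint passes its speed limit or range.

ROBOT

A 6-joint arm with a two-finger parallel gripper is mounted at the origin on the work surface. World frame = base frame: x ahead of the robot, y to its left, z up, the work surface at z = 0. Lengths are in m, angles in rad, forces in N, time in s.
With the tool pointing down it reaches from about 0.3 to 0.95 m from the base axis. Payload 3.1 kg.
Tool frame: the origin (TCP) lies at the very end of the fingers, on their centre line; the grasp point (between the pads) lies 19 mm behind it; y points along the fingers, x is the direction in which the jaws open and shut, and the axes are right-handed (so a half turn about y gives the same grasp; the last joint's range is limited). The gripper opens to 85 mm and grips with 20 to 120 N. Pads are 22 mm wide; open, the fingers measure 114 mm over their backs; the gripper's body (76 mm by 85 mm) begins 54 mm behind the grasp point. The pads swing forward as they close: fully open they stand 13 mm farther back than shut.
Start: joints at [-1.377, 0.308, 1.634, -0, 1.2, -0.07], TCP at [0.163, -0.603, 0.231] pointing down, gripper open.
Joint ranges: [-3.06, 3.06], [-0.79, 1.96], [0.05, 2.63], [-1.19, 4.34], [0.05, 2.64], [-2.94, 2.94]. Speed limits (rad/s): [2.79, 2.79, 3.14, 3.14, 3.14, 3.14].

INTERFACE

Orientations are given as a unit quaternion [w, x, y, z].
In Python, from cell import state, get_image, camera_model, close_job gives the robot as it stands.
- The arm moves only by the tool drive_tool, never from a script. Its argument "increments" is a list of rows, each an object with "offset": the shift along the tool's x, y, z in mm, a list of three; "yaw": the turn about the tool's y in degrees. In form: [{"offset": [tx, ty, tz], "yaw": yaw}, ...]. A call has 1 to 5 rows; each row is the pose to reach, as a shift and turn from the pose commanded when the call began, along the tool's axes at that moment; what a row does not reach only later rows make up. A row lasts 1/10 s, in which the tool goes at most 50 mm and 8.59 degrees, less where a joint would pass 70% of its speed; a pose out of reach is approached as far as the arm can. A call with a gripper value outside its range is refused whole. "claw" is the opening, from -1 (shut) to 1 (fully open), set as the call begins (left out, the last holds). The fingers move at their own pace and stop on an object; "force" is the grip in N (left out, the last holds). Time passes only in rows, so rows that repeat a pose let the fingers close. It gives the time, the measured TCP pose, the force and the opening at its end, in the units of the state.
- state(): the state, without advancing time (a new reading comes with each control period).
- get_image(name): name is "side" or "top" or "wrist"; returns (picture, depth): 400x640x3 uint8, red, green, blue; 400x640 float32, m along the optical axis (not along the pixel's ray), 0 where there is no reading.
- camera_model(name): a dict with "camera_matrix" (3x3 intrinsics, pixels), "D" ([k1, k2, p1, p2, k3] as OpenCV has them; the pictures are not rectified), "R" (3x3) and "t" (3): a world point X has camera coordinates R X + t. Camera axes: x right, y down, z forward; pixel columns grow to the right and rows downward; lengths in m; the calibration is good to about 2 mm. A picture is of the moment at which its call begins: read the wrist's pose just before it. camera_model takes no time and is no camera call; for the wrist camera it gives the pose at the moment of the call.
- close_job(): hands the job in, once; it reports no verdict.
The state is a dict: "time": time; "q": joint angles; "qd": joint speeds; "joint_efforts": joint torques, N m; "tcp_pos": TCP position; "tcp_rot": TCP orientation; "contact_force": force on the tool from outside, world axes, zero at the start; "wrist_torque": the same for the moment, N m; "finger_gap": finger opening in m.
Only numpy, scipy, OpenCV 4.12 (cv2) and the standard library are available. Lean on these libraries where they do the work, as an engineer would, in place of code of your own. Each camera call takes 0.05 s, during which the arm holds its last target. There are 200 camera calls.

## Working session

There is one attempt and no reset: what is moved stays moved. The work goes in short steps, Python scripts to look and compute and a tool call to move; the robot and the scene stay as the last step left them, time stands still between calls to the robot, and variables do not carry over. Pictures are saved under pics/ and viewed, on a budget of 14 in all, crops included, one or two more only if the job needs it, and the job is handed in when it is done.

Besides the shell and the picture viewer there is one more tool, called after "Request:" as name(argument=value, ...), one argument or row to a line, values as JSON. drive_tool: Moves the arm, as the interface text tells. Its arguments: {"type":"object","properties":{"increments":{"type":"array","items":{"type":"object","properties":{"offset":{"type":"array","items":{"type":"number"}},"yaw":{"type":"number"}}}},"claw":{"type":"number"},"force":{"type":"number"}},"required":["increments"]}

```bash
ls; mkdir -p pics; python3 - <<'E'
from cell import *
import cv2
s=state(); print({k:s[k] for k in('time','tcp_pos','tcp_rot','finger_gap','q')})
for n in('top','side'):
    im,d=get_image(n); cv2.imwrite(f'pics/{n}0.png',im[:,:,::-1]); m=camera_model(n); print(n,m,(d>0).mean())
    import numpy as np; np.savez(f'{n}0.npz',im=im,d=d)
E
```

```text
pics
{'time': 0.0, 'tcp_pos': array([ 0.16277688, -0.60257407,  0.23005124]), 'tcp_rot': array([ 0.56195137, -0.56088095,  0.43051726, -0.42927626]), 'finger_gap': 0.08541834668379786, 'q': array([-1.37669307e+00,  3.09001979e-01,  1.63518180e+00, -2.85112972e-05,
        1.19972643e+00, -6.96896348e-02])}
top {'camera_matrix': array([[440.84822677,   0.        , 315.45091886],
       [  0.        , 440.84822677, 203.32191276],
       [  0.        ,   0.        ,   1.        ]]), 'D': array([-0.06894711,  0.        ,  0.        ,  0.        ,  0.        ]), 'R': array([[-0.02083244, -0.99973339,  0.00995809],
       [-0.99680703,  0.02000147, -0.07730257],
       [ 0.07708278, -0.01153669, -0.99695795]]), 't': array([-2.97500475e-04,  6.03914092e-01,  1.07672249e+00])} 0.99596875
side {'camera_matrix': array([[376.01741374,   0.        , 322.23863996],
       [  0.        , 376.01741374, 196.82926403],
       [  0.        ,   0.        ,   1.        ]]), 'D': array([-0.00563646,  0.        ,  0.        ,  0.        ,  0.        ]), 'R': array([[-0.87105768, -0.49116878, -0.00342826],
       [-0.26992999,  0.48451214, -0.83209722],
       [ 0.41036121, -0.72387928, -0.55461921]]), 't': array([0.49872715, 0.24678476, 0.81816343])} 0.99613671875
```

View pics/top0.png

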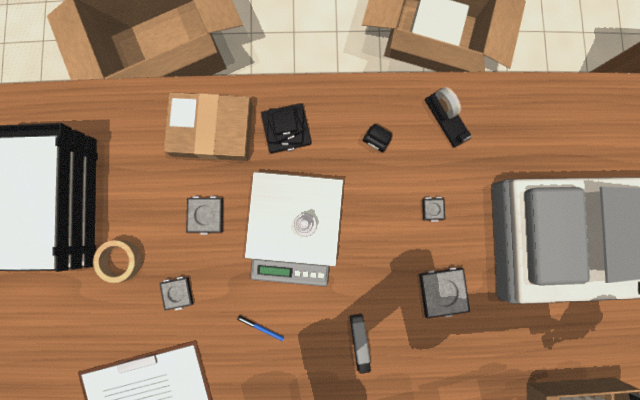

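View pics/side0.png

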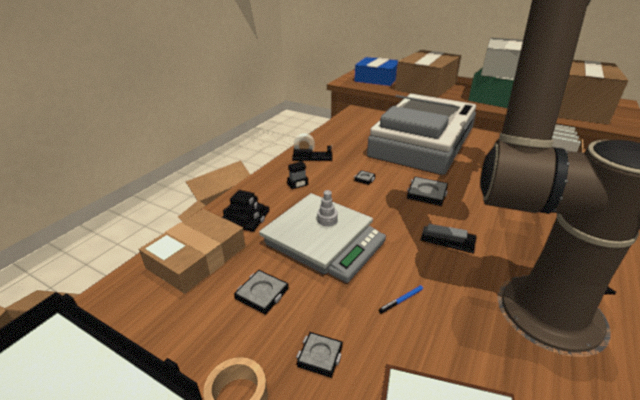

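The top view shows the cases at px (445,292) ≈45 px, so 500; (205,215), 200; (177,293), 100; (433,209), 50. The stack is at (305,224) and the stamp at about (378,138). The side view agrees: the stack is upright on the pan.

```bash
cat > h.py <<'E'
import numpy as np, cv2
from cell import *
def ray(m,px):
    u=cv2.undistortPoints(np.float64(px).reshape(-1,1,2),m['camera_matrix'],m['D']).reshape(-1,2)
    d=np.c_[u,np.ones(len(u))]
    return -m['R'].T@m['t'], d@m['R'], u
def onplane(m,px,z):
    o,d,_=ray(m,px); return o+d*((z-o[2])/d[:,2])[:,None]
def cloud(m,depth):
    h,w=depth.shape; g=np.dstack(np.meshgrid(np.arange(w),np.arange(h))).reshape(-1,2)
    o,d,_=ray(m,g); return (o+d*depth.reshape(-1,1)).reshape(h,w,3)
E
python3 - <<'E'
from h import *
f=np.load('top0.npz'); im,d=f['im'],f['d']; m=camera_model('top'); P=cloud(m,d)
print('counter z',np.median(P[320:360,210:230,2]),'pan z',np.median(P[190:210,262:280,2]),P[190:210,262:280,2].std())
tiles=[]
for n,(u,v),W,H,fl in(('500',(445,292),110,22,66),('200',(205,215),88,19,50),('100',(177,293),70,18,40),('50',(433,209),54,17,32)):
    r=36; z=P[v-r:v+r,u-r:u+r,2]; msk=((z>.011)&(z<.04)).astype(np.uint8)
    c=max(cv2.findContours(cv2.morphologyEx(msk,cv2.MORPH_CLOSE,np.ones((15,15))),0,1)[0],key=cv2.contourArea)
    rc=cv2.minAreaRect(c); px=np.array(rc[0])+[u-r,v-r]
    box=cv2.boxPoints(rc)+[u-r,v-r]; b=onplane(m,box,H/1e3)
    print(n,'rect c',onplane(m,px,H/1e3)[0].round(4),'sides',np.linalg.norm(b-np.roll(b,1,0),axis=1).round(3)[:2],'yaw',np.degrees(np.arctan2(*(b[1]-b[0])[[1,0]])).round(1))
    Q=P[v-r:v+r,u-r:u+r]; cc=onplane(m,px,H/1e3)[0]; R=np.hypot(*(Q[:,:,:2]-cc[:2]).transpose(2,0,1))
    w=(R<W/2e3*.95)&(z<(H+8)/2e3); ww=w.astype(np.uint8)
    k=max(cv2.findContours(ww,0,1)[0],key=cv2.contourArea); mm=cv2.moments(ww)
    p=onplane(m,[mm['m10']/mm['m00']+u-r,mm['m01']/mm['m00']+v-r],.008)[0]
    print('   well c',p.round(4),'diam',round(2*np.sqrt((w*(d[v-r:v+r,u-r:u+r]/440.8)**2).sum()/np.pi),4),'top z',np.median(z[(R<W/2e3*.95)&~w]).round(4),'floor',np.median(z[R<.01]).round(4))
    tiles.append(cv2.resize(im[v-r:v+r,u-r:u+r],(300,300),interpolation=cv2.INTER_CUBIC))
u,v=305,224;r=36
for n,lo,hi in(('500',.07,.092),('200',.095,.113),('100',.117,.134),('50',.138,.155)):
    Q=P[v-r:v+r,u-r:u+r]; k=(Q[:,:,2]>lo)&(Q[:,:,2]<hi); q=Q[k]
    e=cv2.minEnclosingCircle(np.float32(q[:,:2]*1e3)); print(n,k.sum(),'mean',q.mean(0).round(4),'encl',np.round(e[0],1),round(e[1],1))
q=P[115:160,355:400].reshape(-1,3); q=q[q[:,2]>.05]; print('stamp',q.min(0),q.max(0))
tiles+= [cv2.resize(im[v-r:v+r,u-r:u+r],(300,300),interpolation=cv2.INTER_CUBIC), cv2.resize(np.load('side0.npz')['im'][180:240,297:357],(300,300),interpolation=cv2.INTER_CUBIC)]
cv2.imwrite('pics/t1.png',cv2.resize(np.vstack([np.hstack(tiles[:3]),np.hstack(tiles[3:])]),(800,533))[:,:,::-1])
E
```

```text
counter z 0.00027691955342157293 pan z 0.054394815259078744 0.056123851056841
500 rect c [ 0.3745 -0.3287  0.022 ] sides [0.12  0.115] yaw -84.3
   well c [ 0.373  -0.3341  0.008 ] diam 0.0644 top z 0.0221 floor 0.0084
200 rect c [0.5804 0.2683 0.019 ] sides [0.095 0.089] yaw -91.2
   well c [0.5808 0.2703 0.008 ] diam 0.0475 top z 0.0192 floor 0.0083
100 rect c [0.3865 0.3398 0.018 ] sides [0.08  0.072] yaw -80.7
   well c [0.3855 0.3428 0.008 ] diam 0.0383 top z 0.0183 floor 0.0079
50 rect c [ 0.5839 -0.3107  0.017 ] sides [0.061 0.054] yaw -91.1
   well c [ 0.5845 -0.3103  0.008 ] diam 0.033 top z 0.017 floor 0.0081
500 196 mean [0.5487 0.0111 0.0821] encl [550.1  14. ] 27.0
200 95 mean [0.5483 0.0148 0.1048] encl [550.3  15.8] 18.9
100 53 mean [0.5523 0.018  0.126 ] encl [550.9  17. ] 14.0
50 65 mean [0.5491 0.0153 0.1454] encl [549.2  15.2] 9.8
stamp [ 0.51898285 -0.20128646  0.05065077] [7.89714091e-01 4.52250156e-05 1.12013412e+00]
```

View pics/t1.png

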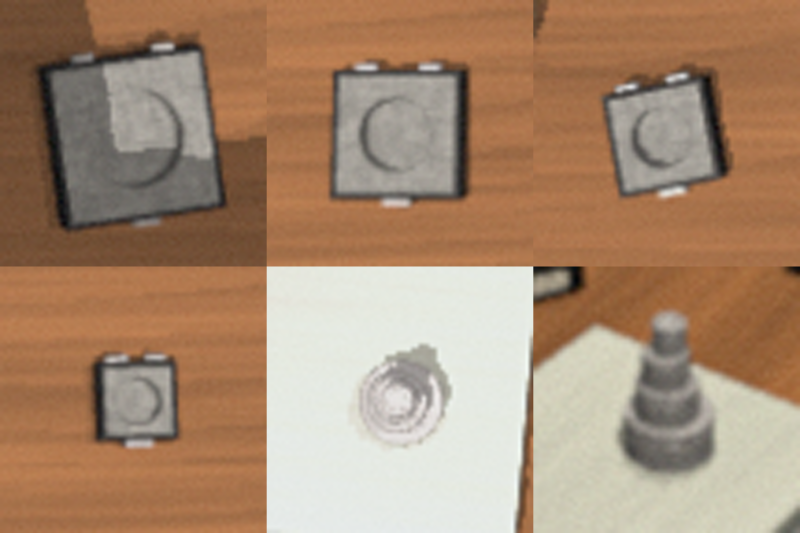

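```bash
python3 - <<'E'
from h import *
from scipy.spatial.transform import Rotation as Ro
f=np.load('top0.npz'); im,d=f['im'],f['d']; m=camera_model('top'); P=cloud(m,d); g=np.dstack(np.meshgrid(np.arange(640),np.arange(400)))
for n,(u,v),W,H,D in(('500',(445,292),110,22,66),('200',(205,215),88,19,50),('100',(177,293),70,18,40),('50',(433,209),54,17,32)):
    sl=np.s_[v-36:v+36,u-36:u+36]; Q=onplane(m,g[sl],H/1e3).reshape(72,72,3); z=P[sl][:,:,2]
    t=(z>H/1e3-.0035)&(z<H/1e3+.004); c=cv2.minAreaRect(np.float32(Q[t][:,:2]*1e3))
    print(n,'top rect',np.round(c[0],1),np.round(c[1],1),'ang',round(c[2],1))
    c0=np.array(c[0])/1e3; R=np.hypot(*(Q[:,:,:2]-c0).transpose(2,0,1))
    w=(z<H/1e3-.003)&(R<W/2e3*.85); e=cv2.minEnclosingCircle(np.float32(Q[w][:,:2]*1e3)); print('   well(on top plane) encl',np.round(e[0],1),round(e[1],1),'mean',(Q[w].mean(0)*1e3).round(1))
for n,a in(('printer',np.s_[180:300,495:640]),('tray',np.s_[385:400,525:640]),('stapler',np.s_[315:370,350:370]),('tape',np.s_[242:282,95:134]),('stamp',np.s_[122:152,362:394])):
    q=P[a].reshape(-1,3); q=q[(q[:,2]>.02)&(q[:,2]<.4)]; print(n,q.min(0).round(3),q.max(0).round(3))
s=state(); print(Ro.from_quat(s['tcp_rot'],scalar_first=True).as_matrix().round(4),s['contact_force'])
w=camera_model('wrist'); print(w['camera_matrix'],-w['R'].T@w['t'],w['R'])
E
```

```text
500 top rect [ 374.7 -330.2] [120.3 112.8] ang 5.7
   well(on top plane) encl [ 374.1 -329.7] 46.3 mean [ 373.7 -330.    22. ]
200 top rect [580.5 268. ] [88.  95.3] ang 88.8
   well(on top plane) encl [580.5 268.6] 36.9 mean [579.8 267.7  19. ]
100 top rect [386.5 339.8] [79.7 71.9] ang 10.0
   well(on top plane) encl [385.2 342.6] 26.1 mean [386.2 340.5  18. ]
50 top rect [ 584.1 -310.8] [53.8 61.2] ang 87.7
   well(on top plane) encl [ 584.3 -310.6] 22.7 mean [ 583.9 -310.2   17. ]
printer [ 0.349 -0.794  0.02 ] [ 0.651 -0.463  0.199]
tray [ 0.086 -0.782  0.02 ] [ 0.188 -0.537  0.276]
stapler [ 0.198 -0.134  0.02 ] [ 0.325 -0.095  0.053]
tape [0.42  0.434 0.02 ] [0.517 0.531 0.054]
stamp [ 0.734 -0.206  0.021] [ 0.797 -0.136  0.085]
[[ 2.607e-01 -4.000e-04  9.654e-01]
 [-9.654e-01  2.100e-03  2.607e-01]
 [-2.100e-03 -1.000e+00  2.000e-04]] [ 0.78837973 -0.63009217  0.2664694 ]
[[294.25570013   0.         325.07189825]
 [  0.         294.25570013 201.80519307]
 [  0.           0.           1.        ]] [ 0.22712202 -0.58585028  0.37203888] [[ 0.26085197 -0.96537758 -0.00154091]
 [-0.93116568 -0.2520282   0.26346209]
 [-0.25472874 -0.06728976 -0.96466852]]
```

Request:
drive_tool(
  increments=[
    {"offset": [0,-40,0],"yaw": 0},
    {"offset": [0,-80,0],"yaw": 0},
    {"offset": [0,-120,0],"yaw": 0},
  ],
)

```text
time: 0.4
tcp_pos: [0.1628, -0.6027, 0.3514]
tcp_rot: [0.562, -0.561, 0.431, -0.429]
contact_force: [-0.5, -0.1, 0.2]
finger_gap: 0.0855
```

Request:
drive_tool(
  increments=[
    {"offset": [-29,0,38],"yaw": 3},
    {"offset": [-58,0,77],"yaw": 6},
    {"offset": [-87,0,115],"yaw": 9},
    {"offset": [-116,0,154],"yaw": 12},
    {"offset": [-145,0,192],"yaw": 15.1},
  ],
)

```text
time: 0.9
tcp_pos: [0.3112, -0.4114, 0.3508]
tcp_rot: [0.5, -0.499, 0.501, -0.5]
contact_force: [0.7, 0.1, -0.3]
finger_gap: 0.0853
```

Request:
drive_tool(
  increments=[
    {"offset": [-30,0,22],"yaw": 0},
    {"offset": [-56,0,43],"yaw": 0},
    {"offset": [-82,0,63],"yaw": 0},
    {"offset": [-82,0,63],"yaw": 0},
  ],
)

```text
time: 1.3
tcp_pos: [0.3751, -0.3282, 0.3508]
tcp_rot: [0.502, -0.501, 0.499, -0.498]
contact_force: [-0.7, 0.4, 0.2]
finger_gap: 0.0855
```

```bash
cat >> h.py <<'E'
def wl(name,H,W,c,r=60):
    """wrist look: case top height H, width W (mm), rough centre c (mm)"""
    s=state(); m=camera_model('wrist'); im,d=get_image('wrist'); np.savez(name+'.npz',im=im,d=d); P=cloud(m,d)*1e3
    g=np.dstack(np.meshgrid(np.arange(640),np.arange(400)))
    Q=onplane(m,g,H/1e3).reshape(400,640,3)*1e3; R=np.hypot(Q[:,:,0]-c[0],Q[:,:,1]-c[1])
    z=P[:,:,2]; print(name,'tcp',(np.array(s['tcp_pos'])*1e3).round(1),'counter z',np.median(z[(R>W)&(R<W*1.3)]).round(1))
    t=(abs(z-H)<4)&(R<W*.8); e=cv2.minAreaRect(np.float32(Q[t][:,:2])); print(' top rect',np.round(e[0],1),np.round(e[1],1),'z',np.median(z[t]).round(1))
    w=((z<H-4)&(R<W*.42)); k=cv2.connectedComponentsWithStats(w.astype(np.uint8)); i=1+np.argmax(k[2][1:,4]); w=k[1]==i
    e=cv2.minEnclosingCircle(np.float32(Q[w][:,:2])); print(' well',np.round(e[0],1),'r',round(e[1],1),'floor',np.median(z[w]).round(1))
    cv2.imwrite(f'pics/{name}.png',im[:,:,::-1])
E
python3 - <<'E'
from h import *
wl('w500',22,110,(374,-331))
E
```

```text
w500 tcp [ 375.1 -328.2  350.8] counter z -0.8
 top rect [ 374.9 -331.4] [118.1 109.9] z 21.1
 well [ 374.5 -331.4] r 32.6 floor 7.4
```

View pics/w500.png

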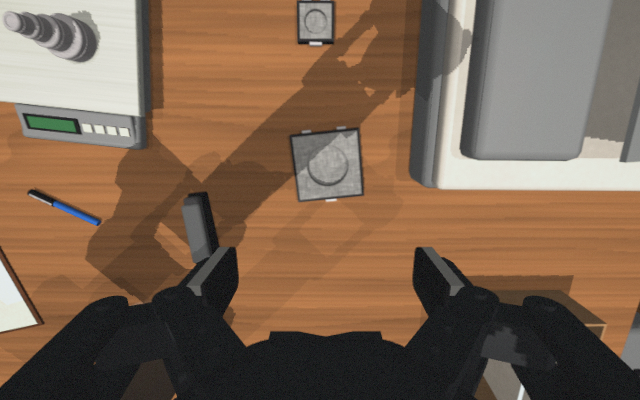

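The wrist view shows case_500 centred at about (327,163), with the well radius measured at 32.6 mm (33 expected). Case_50 is at (316,22), and the path to the stack is clear.

Request:
drive_tool(
  increments=[
    {"offset": [-43,0,22],"yaw": 0},
    {"offset": [-86,0,44],"yaw": 0},
    {"offset": [-129,0,66],"yaw": 0},
    {"offset": [-172,0,88],"yaw": 0},
    {"offset": [-215,0,110],"yaw": 0},
  ],
)

```text
time: 1.85
tcp_pos: [0.4837, -0.116, 0.3511]
tcp_rot: [-0.499, 0.5, -0.5, 0.501]
contact_force: [0.2, -1.3, -0.4]
finger_gap: 0.086
```

Request:
drive_tool(
  increments=[
    {"offset": [-43,0,22],"yaw": 0},
    {"offset": [-86,0,44],"yaw": 0},
    {"offset": [-128,0,65],"yaw": 0},
    {"offset": [-128,0,65],"yaw": 0},
    {"offset": [-128,0,65],"yaw": 0},
  ],
)

```text
time: 2.35
tcp_pos: [0.5484, 0.0114, 0.3505]
tcp_rot: [-0.5, 0.501, -0.5, 0.499]
contact_force: [0.7, -1.0, 0.2]
finger_gap: 0.0854
```

```bash
cat >> h.py <<'E'
def stack(name,levels=((82,27),(104.5,19),(125.5,14),(145.5,10)),c=(550,15)):
    s=state(); m=camera_model('wrist'); im,d=get_image('wrist'); P=cloud(m,d)*1e3
    print(name,'tcp',(np.array(s['tcp_pos'])*1e3).round(1),'gap',round(s['finger_gap'],4))
    for h,r in levels:
        R=np.hypot(P[:,:,0]-c[0],P[:,:,1]-c[1]); k=(abs(P[:,:,2]-h)<4.5)&(R<r+12); q=P[k]
        e=cv2.minEnclosingCircle(np.float32(q[:,:2])); print(' top',h,'c',np.round(e[0],1),'r',round(e[1],1),'want',r,'z',np.median(q[:,2]).round(1),k.sum())
    cv2.imwrite(f'pics/{name}.png',im[:,:,::-1])
E
python3 - <<'E'
from h import *
stack('s0')
E
```

```text
s0 tcp [548.4  11.4 350.5] gap 0.0854
 top 82 c [550.6  13.7] r 27.0 want 27 z 80.9 479
 top 104.5 c [550.9  16. ] r 19.0 want 19 z 103.4 207
 top 125.5 c [551.7  16.6] r 13.9 want 14 z 124.5 160
 top 145.5 c [549.8  15. ] r 10.1 want 10 z 144.3 220
```

View pics/s0.png

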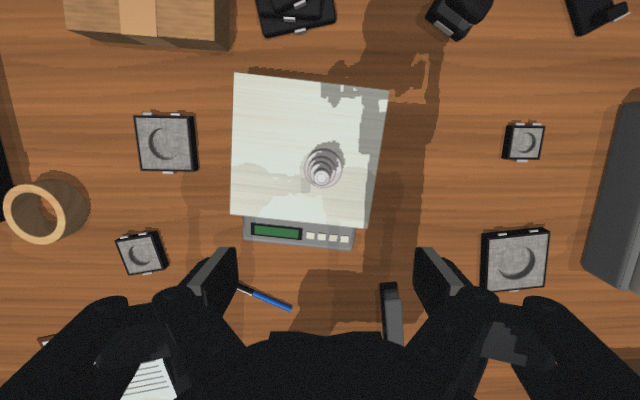

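Both results fit the given sizes: the weight radii match to 0.1 mm. Next I go down halfway with the claw narrowed and check where the finger ends really are.

Request:
drive_tool(
  increments=[
    {"offset": [-3.5,40,1.5],"yaw": 0},
    {"offset": [-3.5,80,1.5],"yaw": 0},
    {"offset": [-3.5,120,1.5],"yaw": 0},
    {"offset": [-3.5,150,1.5],"yaw": 0},
    {"offset": [-3.5,150,1.5],"yaw": 0},
  ],
  claw=-0.2,
  force=25,
)

```text
time: 2.9
tcp_pos: [0.5451, 0.0131, 0.1961]
tcp_rot: [0.496, -0.502, 0.504, -0.498]
contact_force: [-0.1, 0.1, -0.1]
finger_gap: 0.0343
```

```bash
python3 - <<'E'
from h import *
from scipy.spatial.transform import Rotation as Ro
stack('s1')
s=state(); m=camera_model('wrist'); im,d=get_image('wrist'); P=cloud(m,d)
T=(P-s['tcp_pos'])@Ro.from_quat(s['tcp_rot'],scalar_first=True).as_matrix()*1e3
k=(d>0)&(abs(T[:,:,2])<12)&(abs(T[:,:,0])<60)&(T[:,:,1]<25)&(T[:,:,1]>-40); q=T[k]
for sg in(-1,1):
    a=q[q[:,0]*sg>0]; print(sg,len(a),'x',a[:,0].min().round(1),a[:,0].max().round(1),'y end pct',np.percentile(a[:,1],[50,90,98,100]).round(1))
print(s['q'].round(3))
E
```

```text
s1 tcp [545.1  13.1 196.1] gap 0.0343
 top 82 c [550.1  14. ] r 27.2 want 27 z 81.1 1010
 top 104.5 c [550.6  16.1] r 19.1 want 19 z 103.5 511
 top 125.5 c [551.4  17.2] r 14.2 want 14 z 124.5 458
 top 145.5 c [549.6  15.3] r 10.2 want 10 z 144.3 640
-1 1532 x -30.2 -16.3 y end pct [-25.8  -9.2  -3.6   1.4]
1 1494 x 17.0 30.9 y end pct [-25.8  -9.   -3.5  -0.1]
[-5.500e-02  1.980e-01  1.842e+00 -1.000e-03  1.108e+00  1.519e+00]
```

View pics/s1.png

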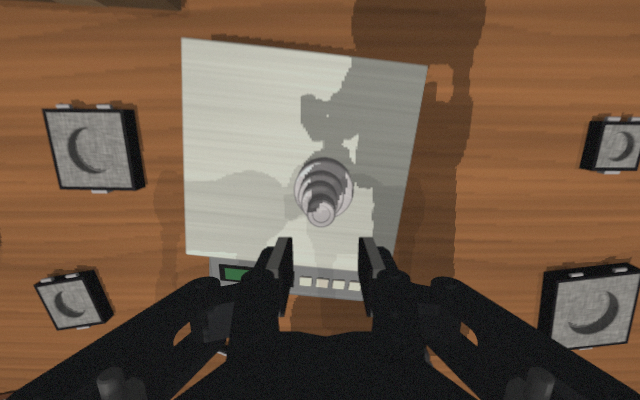

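```bash
cat >> h.py <<'E'
def st():
    from scipy.spatial.transform import Rotation as Ro
    s=state(); R=Ro.from_quat(s['tcp_rot'],scalar_first=True).as_matrix()
    print('t',round(s['time'],2),'tcp',(np.array(s['tcp_pos'])*1e3).round(1),'gap',round(s['finger_gap']*1e3,1),'F',np.round(s['contact_force'],1),'y axis',R[:,1].round(3),'x axis',R[:,0].round(3),'qd',np.abs(s['qd']).max().round(3))
E
python3 - <<'E'
from h import *
st(); get_image('top'); st(); get_image('top'); st()
E
```

```text
t 3.0 tcp [549.6  13.6 201.5] gap 34.4 F [ 0.4 -0.5  0.8] y axis [-0.001 -0.    -1.   ] x axis [-0.002 -1.     0.   ] qd 0.05
t 3.05 tcp [551.   13.8 203.1] gap 34.7 F [-0.2 -0.5  0.2] y axis [ 0.003 -0.    -1.   ] x axis [-0.002 -1.     0.   ] qd 0.028
t 3.1 tcp [551.6  14.1 203.8] gap 34.0 F [-0.1 -0.2 -0.1] y axis [ 0.004 -0.    -1.   ] x axis [-0.001 -1.     0.   ] qd 0.012
```

Request:
drive_tool(
  increments=[
    {"offset": [-1,28,-1],"yaw": 0},
    {"offset": [-1,54,-1.5],"yaw": 0},
    {"offset": [-1,54,-1.5],"yaw": 0},
    {"offset": [-1,54,-1.5],"yaw": 0},
    {"offset": [-1,54,-1.5],"yaw": 0},
  ],
)

```text
time: 3.6
tcp_pos: [0.5505, 0.016, 0.1499]
tcp_rot: [-0.501, 0.499, -0.499, 0.501]
contact_force: [0.1, -0.4, 0.8]
finger_gap: 0.0342
```

Request:
drive_tool(
  increments=[
    {"offset": [0,0,0],"yaw": 0},
    {"offset": [0,0,0],"yaw": 0},
  ],
)

```text
time: 3.8
tcp_pos: [0.5494, 0.0162, 0.1487]
tcp_rot: [0.501, -0.499, 0.499, -0.501]
contact_force: [0.5, -0.3, -0.5]
finger_gap: 0.0341
```

Request:
drive_tool(
  increments=[
    {"offset": [1,6,0.5],"yaw": 0},
    {"offset": [1,11,0.5],"yaw": 0},
    {"offset": [1,11,0.5],"yaw": 0},
    {"offset": [1,11,0.5],"yaw": 0},
    {"offset": [1,11,0.5],"yaw": 0},
  ],
)

```text
time: 4.3
tcp_pos: [0.5489, 0.0152, 0.1362]
tcp_rot: [-0.5, 0.5, -0.5, 0.5]
contact_force: [-0.0, 0.5, -0.4]
finger_gap: 0.0341
```

Request:
drive_tool(
  increments=[
    {"offset": [0,0,0],"yaw": 0},
    {"offset": [0,0,0],"yaw": 0},
    {"offset": [0,0,0],"yaw": 0},
    {"offset": [0,0,0],"yaw": 0},
    {"offset": [0,0,0],"yaw": 0},
  ],
  claw=-0.7,
)

```text
time: 4.8
tcp_pos: [0.549, 0.0153, 0.1365]
tcp_rot: [0.5, -0.5, 0.5, -0.5]
contact_force: [0.9, 0.9, 1.9]
finger_gap: 0.0184
```

Request:
drive_tool(
  increments=[
    {"offset": [0,-3,0],"yaw": 0},
    {"offset": [0,-10,0],"yaw": 0},
    {"offset": [0,-25,0],"yaw": 0},
    {"offset": [0,-45,0],"yaw": 0},
    {"offset": [0,-45,0],"yaw": 0},
  ],
  claw=-0.8,
)

```text
time: 5.3
tcp_pos: [0.5519, 0.0151, 0.1854]
tcp_rot: [-0.502, 0.498, -0.498, 0.502]
contact_force: [0.5, 0.1, -0.4]
finger_gap: 0.0184
```

Request:
drive_tool(
  increments=[
    {"offset": [0,0,0],"yaw": 0},
    {"offset": [0,0,0],"yaw": 0},
    {"offset": [0,0,0],"yaw": 0},
  ],
)

```text
time: 5.6
tcp_pos: [0.548, 0.0153, 0.1803]
tcp_rot: [-0.5, 0.501, -0.5, 0.499]
contact_force: [-0.5, -0.4, -0.2]
finger_gap: 0.0181
```

```bash
python3 - <<'E'
from h import *
st(); stack('s2',levels=((82,27),(104.5,19),(125.5,14),(190.5,10)))
im=cv2.imread('pics/s2.png'); cv2.imwrite('pics/s2c.png',cv2.resize(im[120:340,200:460],None,fx=2.5,fy=2.5))
E
```

```text
t 5.6 tcp [548.   15.3 180.3] gap 18.1 F [-0.5 -0.4 -0.2] y axis [-0.002  0.    -1.   ] x axis [ 0. -1. -0.] qd 0.004
s2 tcp [548.   15.3 180.3] gap 0.0181
 top 82 c [550.4  13.9] r 27.1 want 27 z 81.1 1116
 top 104.5 c [550.6  16.1] r 19.1 want 19 z 103.5 577
 top 125.5 c [551.3  17.1] r 14.1 want 14 z 124.4 1119
 top 190.5 c [554.8  15.1] r 21.4 want 10 z 188.3 1576
```

View pics/s2c.png

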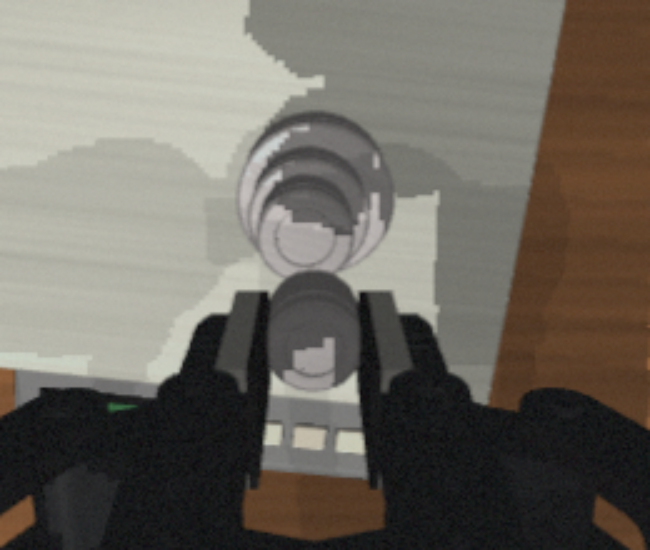

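Weight_50 is held upright at the fingertips (crop px (313,330)) and the other three still stand. Next: over to case_50.

Request:
drive_tool(
  increments=[
    {"offset": [35,0,4],"yaw": 0},
    {"offset": [80,0,9],"yaw": 0},
    {"offset": [125,0,13],"yaw": 0},
    {"offset": [170,0,18],"yaw": 0},
    {"offset": [215,0,23],"yaw": 0},
  ],
)

```text
time: 6.15
tcp_pos: [0.5715, -0.2013, 0.1805]
tcp_rot: [0.5, -0.5, 0.5, -0.499]
contact_force: [0.1, 0.6, -0.2]
finger_gap: 0.0184
```

Request:
drive_tool(
  increments=[
    {"offset": [45,15,5],"yaw": 0},
    {"offset": [85,40,9],"yaw": 0},
    {"offset": [111,70,12],"yaw": 0},
    {"offset": [111,100,12],"yaw": 0},
    {"offset": [111,120,12],"yaw": 0},
  ],
)

```text
time: 6.65
tcp_pos: [0.5819, -0.3112, 0.0576]
tcp_rot: [0.499, -0.5, 0.502, -0.499]
contact_force: [-1.2, 1.6, -0.9]
finger_gap: 0.0185
```

Request:
drive_tool(
  increments=[
    {"offset": [0,0,0],"yaw": 0},
    {"offset": [0,0,0],"yaw": 0},
    {"offset": [0,0,0],"yaw": 0},
    {"offset": [0,0,0],"yaw": 0},
    {"offset": [0,0,0],"yaw": 0},
  ],
)

```text
time: 7.15
tcp_pos: [0.5851, -0.3111, 0.063]
tcp_rot: [-0.5, 0.5, -0.499, 0.501]
contact_force: [-0.2, -0.1, -0.1]
finger_gap: 0.0184
```

```bash
python3 - <<'E'
from h import *
st(); wl('p50',17,54,(584,-310.5)); st()
E
```

```text
t 7.15 tcp [ 585.1 -311.1   63. ] gap 18.4 F [-0.2 -0.1 -0.1] y axis [ 0.002 -0.002 -1.   ] x axis [ 0.001 -1.     0.002] qd 0.009
p50 tcp [ 585.1 -311.1   63. ] counter z -0.7
 top rect [ 593.3 -312. ] [46.1 53.8] z 16.1
 well [ 585.2 -312. ] r 15.5 floor 7.5
t 7.2 tcp [ 584.8 -311.    62.7] gap 18.3 F [ 0.4 -0.3  0.3] y axis [ 0.002 -0.001 -1.   ] x axis [ 0.001 -1.     0.001] qd 0.006
```

View pics/p50.png

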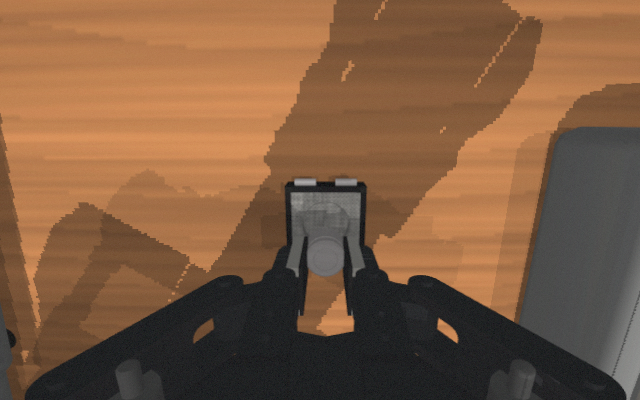

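The view shows the weight at (323,255), in line with the well (323,222). The measured well y of −312 is within 1 mm of the TCP. Going down.

Request:
drive_tool(
  increments=[
    {"offset": [0.5,18,-0.5],"yaw": 0},
    {"offset": [0.5,36,-0.5],"yaw": 0},
    {"offset": [0.5,36,-0.5],"yaw": 0},
    {"offset": [0.5,36,-0.5],"yaw": 0},
    {"offset": [0.5,36,-0.5],"yaw": 0},
  ],
)

```text
time: 7.7
tcp_pos: [0.5835, -0.3113, 0.025]
tcp_rot: [-0.5, 0.5, -0.5, 0.5]
contact_force: [0.3, -0.3, -0.6]
finger_gap: 0.0184
```

Request:
drive_tool(
  increments=[
    {"offset": [0,2,0],"yaw": 0},
    {"offset": [0,4,0],"yaw": 0},
    {"offset": [0,5,0],"yaw": 0},
    {"offset": [0,5,0],"yaw": 0},
    {"offset": [0,5,0],"yaw": 0},
  ],
)

```text
time: 8.2
tcp_pos: [0.5835, -0.3113, 0.0204]
tcp_rot: [0.5, -0.5, 0.5, -0.5]
contact_force: [0.4, -0.6, 0.2]
finger_gap: 0.0182
```

Request:
drive_tool(
  increments=[
    {"offset": [0,0.5,0],"yaw": 0},
    {"offset": [0,1,0],"yaw": 0},
    {"offset": [0,1,0],"yaw": 0},
    {"offset": [0,1,0],"yaw": 0},
  ],
)

```text
time: 8.6
tcp_pos: [0.5834, -0.3113, 0.0192]
tcp_rot: [-0.5, 0.5, -0.5, 0.5]
contact_force: [-0.3, 0.2, -0.0]
finger_gap: 0.0183
```

Request:
drive_tool(
  increments=[
    {"offset": [0,0.5,0],"yaw": 0},
    {"offset": [0,0.5,0],"yaw": 0},
    {"offset": [0,0.5,0],"yaw": 0},
  ],
)

```text
time: 8.9
tcp_pos: [0.5836, -0.3113, 0.019]
tcp_rot: [0.5, -0.5, 0.5, -0.5]
contact_force: [-0.2, -0.1, 1.4]
finger_gap: 0.0184
```

Request:
drive_tool(
  increments=[
    {"offset": [0,0.5,0],"yaw": 0},
    {"offset": [0,0.5,0],"yaw": 0},
    {"offset": [0,0.5,0],"yaw": 0},
  ],
)

```text
time: 9.2
tcp_pos: [0.5836, -0.3113, 0.019]
tcp_rot: [0.5, -0.5, 0.5, -0.5]
contact_force: [-2.3, 1.6, 6.3]
finger_gap: 0.0182
```

Contact reads 6 N with the TCP at 19 mm, so the weight is on the floor. Releasing.

Request:
drive_tool(
  increments=[
    {"offset": [0,0,0],"yaw": 0},
    {"offset": [0,0,0],"yaw": 0},
    {"offset": [0,0,0],"yaw": 0},
    {"offset": [0,0,0],"yaw": 0},
  ],
  claw=-0.2,
)

```text
time: 9.6
tcp_pos: [0.5833, -0.3112, 0.0178]
tcp_rot: [-0.5, 0.5, -0.5, 0.5]
contact_force: [-0.4, 0.0, -0.3]
finger_gap: 0.0344
```

Request:
drive_tool(
  increments=[
    {"offset": [0,-10,0],"yaw": 0},
    {"offset": [0,-35,0],"yaw": 0},
    {"offset": [0,-75,0],"yaw": 0},
    {"offset": [0,-115,0],"yaw": 0},
    {"offset": [0,-161,0],"yaw": 0},
  ],
)

```text
time: 10.1
tcp_pos: [0.5827, -0.3108, 0.1804]
tcp_rot: [0.5, -0.5, 0.501, -0.499]
contact_force: [1.3, -0.2, -0.0]
finger_gap: 0.0342
```

```bash
cat >> h.py <<'E'
def seat(name,top,r,c,H,cam='wrist'):
    m=camera_model(cam); im,d=get_image(cam); P=cloud(m,d)*1e3; R=np.hypot(P[:,:,0]-c[0],P[:,:,1]-c[1])
    k=(P[:,:,2]>(top+H)/2)&(R<r+8)&(P[:,:,2]<top+15); q=P[k]; e=cv2.minEnclosingCircle(np.float32(q[:,:2]))
    print(name,cam,'c',np.round(e[0],1),'r',round(e[1],1),'want',r,'top z',np.median(q[:,2]).round(1),'pct',np.percentile(q[:,2],[5,95]).round(1),'want',top,'foam',np.median(P[:,:,2][(R>r+9)&(R<r+13)]).round(1))
    cv2.imwrite(f'pics/{name}.png',im[:,:,::-1])
E
python3 - <<'E'
from h import *
st(); seat('z50',28,10,(584,-311),17); st()
E
```

```text
t 10.1 tcp [ 582.7 -310.8  180.4] gap 34.2 F [ 1.3 -0.2 -0. ] y axis [-0.001  0.001 -1.   ] x axis [ 0.    -1.    -0.001] qd 0.791
z50 wrist c [ 584.5 -312.1] r 10.1 want 10 top z 26.8 pct [25.3 28. ] want 28 foam 264.8
t 10.15 tcp [ 587.9 -313.9  191.2] gap 34.3 F [ 2.8 -2.   5.1] y axis [ 0.013 -0.008 -1.   ] x axis [ 0.    -1.     0.008] qd 0.179
```

Weight_50 is seated: circle r 10.1, top 26.8 (28 expected; this camera reads about 1 low). Now weight_100.

Request:
drive_tool(
  increments=[
    {"offset": [-40,0,-4],"yaw": 0},
    {"offset": [-85,0,-8],"yaw": 0},
    {"offset": [-130,0,-13],"yaw": 0},
    {"offset": [-178,0,-17],"yaw": 0},
    {"offset": [-225,0,-22],"yaw": 0},
  ],
  claw=0,
)

```text
time: 10.65
tcp_pos: [0.5613, -0.0847, 0.1801]
tcp_rot: [-0.5, 0.5, -0.5, 0.501]
contact_force: [0.9, 0.2, 0.3]
finger_gap: 0.0427
```

Request:
drive_tool(
  increments=[
    {"offset": [-45,0,-4],"yaw": 0},
    {"offset": [-80,10,-8],"yaw": 0},
    {"offset": [-103,25,-10],"yaw": 0},
    {"offset": [-103,35,-10],"yaw": 0},
    {"offset": [-103,35,-10],"yaw": 0},
  ],
)

```text
time: 11.15
tcp_pos: [0.5501, 0.0169, 0.1431]
tcp_rot: [-0.5, 0.501, -0.5, 0.499]
contact_force: [-0.2, 0.2, -0.1]
finger_gap: 0.0427
```

Request:
drive_tool(
  increments=[
    {"offset": [0,0,0],"yaw": 0},
    {"offset": [0,0,0],"yaw": 0},
    {"offset": [0,0,0],"yaw": 0},
    {"offset": [0,0,0],"yaw": 0},
  ],
)

```text
time: 11.55
tcp_pos: [0.5519, 0.0159, 0.1448]
tcp_rot: [-0.5, 0.5, -0.5, 0.501]
contact_force: [0.4, 0.2, 0.6]
finger_gap: 0.0429
```

```bash
python3 - <<'E'
from h import *
st(); stack('s3',levels=((82,27),(104.5,19),(125.5,14)))
E
```

```text
t 11.55 tcp [551.9  15.9 144.8] gap 42.9 F [0.4 0.2 0.6] y axis [ 0.001 -0.    -1.   ] x axis [-0.001 -1.     0.   ] qd 0.004
s3 tcp [551.9  15.9 144.8] gap 0.0429
 top 82 c [550.2  13.9] r 27.1 want 27 z 81.1 1438
 top 104.5 c [550.6  16.2] r 19.1 want 19 z 103.6 803
 top 125.5 c [551.   16.9] r 14.5 want 14 z 124.4 1658
```

Request:
drive_tool(
  increments=[
    {"offset": [-1,14,-0.5],"yaw": 0},
    {"offset": [-1,25,-0.5],"yaw": 0},
    {"offset": [-1,28,-0.5],"yaw": 0},
    {"offset": [-1,28,-0.5],"yaw": 0},
    {"offset": [-1,28,-0.5],"yaw": 0},
  ],
)

```text
time: 12.1
tcp_pos: [0.5508, 0.0178, 0.116]
tcp_rot: [-0.5, 0.5, -0.5, 0.5]
contact_force: [0.4, 0.0, 0.7]
finger_gap: 0.0425
```

Request:
drive_tool(
  increments=[
    {"offset": [0,0,0],"yaw": 0},
    {"offset": [0,0,0],"yaw": 0},
  ],
)

```text
time: 12.3
tcp_pos: [0.5513, 0.0177, 0.1167]
tcp_rot: [0.5, -0.5, 0.5, -0.5]
contact_force: [-0.5, -0.8, 0.2]
finger_gap: 0.0426
```

Request:
drive_tool(
  increments=[
    {"offset": [0,0,0],"yaw": 0},
    {"offset": [0,0,0],"yaw": 0},
    {"offset": [0,0,0],"yaw": 0},
    {"offset": [0,0,0],"yaw": 0},
    {"offset": [0,0,0],"yaw": 0},
  ],
  claw=-0.6,
  force=30,
)

```text
time: 12.8
tcp_pos: [0.5514, 0.0177, 0.1169]
tcp_rot: [0.5, -0.5, 0.5, -0.5]
contact_force: [-0.6, -0.2, 3.7]
finger_gap: 0.0261
```

Request:
drive_tool(
  increments=[
    {"offset": [0,-3,0],"yaw": 0},
    {"offset": [0,-10,0],"yaw": 0},
    {"offset": [-10,-25,-5],"yaw": 0},
    {"offset": [-35,-40,-18],"yaw": 0},
    {"offset": [-73,-45,-37],"yaw": 0},
  ],
)

```text
time: 13.3
tcp_pos: [0.5157, 0.0909, 0.1641]
tcp_rot: [-0.501, 0.498, -0.5, 0.502]
contact_force: [0.7, 0.6, -0.3]
finger_gap: 0.0259
```

Request:
drive_tool(
  increments=[
    {"offset": [-40,0,-20],"yaw": 0},
    {"offset": [-80,0,-41],"yaw": 0},
    {"offset": [-120,0,-61],"yaw": 0},
    {"offset": [-160,0,-82],"yaw": 0},
    {"offset": [-200,20,-102],"yaw": 0},
  ],
)

```text
time: 13.8
tcp_pos: [0.4129, 0.2942, 0.145]
tcp_rot: [0.503, -0.497, 0.499, -0.501]
contact_force: [0.4, 0.4, -1.6]
finger_gap: 0.0265
```

Request:
drive_tool(
  increments=[
    {"offset": [-30,20,-15],"yaw": 0},
    {"offset": [-50,50,-26],"yaw": 0},
    {"offset": [-50,75,-26],"yaw": 0},
    {"offset": [-50,80,-26],"yaw": 0},
    {"offset": [-50,80,-26],"yaw": 0},
  ],
)

```text
time: 14.3
tcp_pos: [0.3849, 0.3404, 0.0611]
tcp_rot: [-0.499, 0.501, -0.5, 0.5]
contact_force: [-0.3, -1.1, 0.1]
finger_gap: 0.0262
```

Request:
drive_tool(
  increments=[
    {"offset": [0,0,0],"yaw": 0},
    {"offset": [0,0,0],"yaw": 0},
    {"offset": [0,0,0],"yaw": 0},
    {"offset": [0,0,0],"yaw": 0},
  ],
)

```text
time: 14.7
tcp_pos: [0.3866, 0.3408, 0.0622]
tcp_rot: [0.5, -0.499, 0.5, -0.5]
contact_force: [-0.2, 0.5, -1.7]
finger_gap: 0.0261
```

```bash
python3 - <<'E'
from h import *
st(); wl('p100',18,70,(386.5,340)); st()
E
```

```text
t 14.7 tcp [386.6 340.8  62.2] gap 26.1 F [-0.2  0.5 -1.7] y axis [ 0.001  0.001 -1.   ] x axis [-0.    -1.    -0.001] qd 0.008
p100 tcp [386.6 340.8  62.2] counter z -0.6
 top rect [388.8 341.5] [74.7 69.8] z 17.1
 well [387. 341.] r 19.5 floor 7.4
t 14.75 tcp [386.4 340.7  62. ] gap 26.1 F [ 0.5 -0.3 -1.5] y axis [ 0.001  0.001 -1.   ] x axis [-0.    -1.    -0.001] qd 0.007
```

View pics/p100.png

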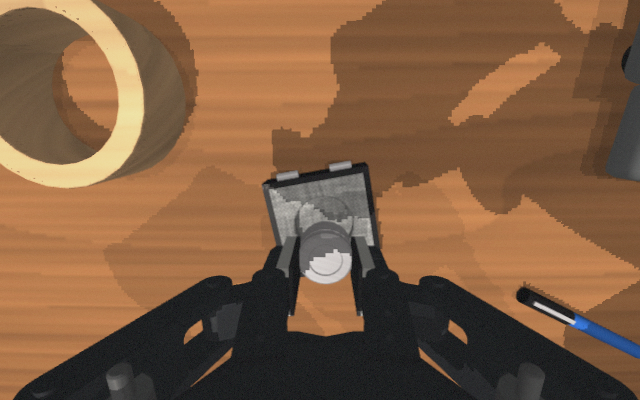

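Weight_100 is upright at (326,258), right over the well (well centre 387,341 against TCP 386.4,340.7). Descending.

Request:
drive_tool(
  increments=[
    {"offset": [0,18,0],"yaw": 0},
    {"offset": [0,33,0],"yaw": 0},
    {"offset": [0,36,0],"yaw": 0},
    {"offset": [0,36,0],"yaw": 0},
    {"offset": [0,36,0],"yaw": 0},
  ],
)

```text
time: 15.25
tcp_pos: [0.3863, 0.341, 0.0258]
tcp_rot: [0.5, -0.5, 0.5, -0.5]
contact_force: [-0.1, 0.4, -1.6]
finger_gap: 0.0261
```

Request:
drive_tool(
  increments=[
    {"offset": [0,2,0],"yaw": 0},
    {"offset": [0,4,0],"yaw": 0},
    {"offset": [0,4,0],"yaw": 0},
    {"offset": [0,4,0],"yaw": 0},
    {"offset": [0,4,0],"yaw": 0},
  ],
)

```text
time: 15.75
tcp_pos: [0.3859, 0.3407, 0.0214]
tcp_rot: [0.5, -0.5, 0.5, -0.5]
contact_force: [-0.7, -0.3, -0.4]
finger_gap: 0.0264
```

Request:
drive_tool(
  increments=[
    {"offset": [0,1,0],"yaw": 0},
    {"offset": [0,1,0],"yaw": 0},
    {"offset": [0,1,0],"yaw": 0},
  ],
)

```text
time: 16.05
tcp_pos: [0.386, 0.3408, 0.0204]
tcp_rot: [0.5, -0.5, 0.5, -0.5]
contact_force: [-0.3, -0.2, -0.1]
finger_gap: 0.0265
```

Request:
drive_tool(
  increments=[
    {"offset": [0,0.5,0],"yaw": 0},
    {"offset": [0,0.5,0],"yaw": 0},
    {"offset": [0,0.5,0],"yaw": 0},
  ],
)

```text
time: 16.35
tcp_pos: [0.386, 0.3408, 0.0203]
tcp_rot: [0.5, -0.5, 0.5, -0.5]
contact_force: [-1.3, -1.1, 5.4]
finger_gap: 0.0262
```

Request:
drive_tool(
  increments=[
    {"offset": [0,0,0],"yaw": 0},
    {"offset": [0,0,0],"yaw": 0},
    {"offset": [0,0,0],"yaw": 0},
    {"offset": [0,0,0],"yaw": 0},
  ],
  claw=0,
)

```text
time: 16.75
tcp_pos: [0.3857, 0.3406, 0.0196]
tcp_rot: [-0.5, 0.5, -0.5, 0.5]
contact_force: [-0.2, 0.0, -0.0]
finger_gap: 0.0429
```

Request:
drive_tool(
  increments=[
    {"offset": [0,-10,0],"yaw": 0},
    {"offset": [0,-35,0],"yaw": 0},
    {"offset": [0,-75,0],"yaw": 0},
    {"offset": [0,-110,0],"yaw": 0},
    {"offset": [0,-130,0],"yaw": 0},
  ],
)

```text
time: 17.25
tcp_pos: [0.3874, 0.3419, 0.1537]
tcp_rot: [0.502, -0.498, 0.5, -0.5]
contact_force: [0.9, 0.1, 0.5]
finger_gap: 0.0425
```

```bash
python3 - <<'E'
from h import *
st(); seat('z100',29,14,(386,341),18); st()
E
```

```text
t 17.25 tcp [387.4 341.9 153.7] gap 42.5 F [0.9 0.1 0.5] y axis [ 0.004  0.003 -1.   ] x axis [ 0.    -1.    -0.003] qd 0.397
z100 wrist c [386.2 340. ] r 14.0 want 14 top z 27.8 pct [26.5 29. ] want 29 foam 239.4
t 17.3 tcp [388.9 343.1 156.4] gap 42.6 F [1.2 0.5 0.9] y axis [ 0.008  0.006 -1.   ] x axis [ 0.    -1.    -0.006] qd 0.1
```

Weight_100 is seated (r 14.0, top about 29). Now weight_200.

Request:
drive_tool(
  increments=[
    {"offset": [40,0,20],"yaw": 0},
    {"offset": [80,0,41],"yaw": 0},
    {"offset": [120,0,61],"yaw": 0},
    {"offset": [160,0,81],"yaw": 0},
    {"offset": [200,0,102],"yaw": 0},
  ],
  claw=0.25,
)

```text
time: 17.8
tcp_pos: [0.488, 0.1391, 0.1497]
tcp_rot: [0.5, -0.5, 0.5, -0.5]
contact_force: [1.1, -0.2, 0.0]
finger_gap: 0.0532
```

Request:
drive_tool(
  increments=[
    {"offset": [40,0,20],"yaw": 0},
    {"offset": [80,0,41],"yaw": 0},
    {"offset": [110,5,56],"yaw": 0},
    {"offset": [125,15,63],"yaw": 0},
    {"offset": [125,27,63],"yaw": 0},
  ],
)

```text
time: 18.3
tcp_pos: [0.5517, 0.0142, 0.1223]
tcp_rot: [-0.5, 0.499, -0.5, 0.501]
contact_force: [-0.3, 0.4, 1.0]
finger_gap: 0.0537
```

Request:
drive_tool(
  increments=[
    {"offset": [0,0,0],"yaw": 0},
    {"offset": [0,0,0],"yaw": 0},
    {"offset": [0,0,0],"yaw": 0},
    {"offset": [0,0,0],"yaw": 0},
  ],
)

```text
time: 18.7
tcp_pos: [0.5509, 0.0169, 0.1232]
tcp_rot: [0.501, -0.5, 0.499, -0.5]
contact_force: [0.1, 0.4, 0.3]
finger_gap: 0.0535
```

```bash
python3 - <<'E'
from h import *
st(); stack('s4',levels=((82,27),(104.5,19)))
E
```

```text
t 18.7 tcp [550.9  16.9 123.2] gap 53.5 F [0.1 0.4 0.3] y axis [ 0.001  0.    -1.   ] x axis [ 0.002 -1.    -0.   ] qd 0.005
s4 tcp [550.9  16.9 123.2] gap 0.0535
 top 82 c [550.3  13.9] r 27.2 want 27 z 81.1 1741
 top 104.5 c [550.4  16.5] r 19.3 want 19 z 103.4 3065
```

Request:
drive_tool(
  increments=[
    {"offset": [0.5,14,-0.5],"yaw": 0},
    {"offset": [0.5,25,-0.5],"yaw": 0},
    {"offset": [0.5,28.5,-0.5],"yaw": 0},
    {"offset": [0.5,28.5,-0.5],"yaw": 0},
    {"offset": [0.5,28.5,-0.5],"yaw": 0},
  ],
)

```text
time: 19.25
tcp_pos: [0.5503, 0.0152, 0.094]
tcp_rot: [0.5, -0.5, 0.5, -0.5]
contact_force: [0.9, 0.2, 0.1]
finger_gap: 0.0533
```

Request:
drive_tool(
  increments=[
    {"offset": [0,0,0],"yaw": 0},
    {"offset": [0,0,0],"yaw": 0},
  ],
)

```text
time: 19.45
tcp_pos: [0.5508, 0.0151, 0.0947]
tcp_rot: [0.5, -0.5, 0.5, -0.5]
contact_force: [-0.0, 0.1, 0.9]
finger_gap: 0.0534
```

Request:
drive_tool(
  increments=[
    {"offset": [0,0,0],"yaw": 0},
    {"offset": [0,0,0],"yaw": 0},
    {"offset": [0,0,0],"yaw": 0},
    {"offset": [0,0,0],"yaw": 0},
    {"offset": [0,0,0],"yaw": 0},
  ],
  claw=-0.4,
  force=40,
)

```text
time: 19.95
tcp_pos: [0.551, 0.0153, 0.095]
tcp_rot: [0.5, -0.5, 0.5, -0.5]
contact_force: [-0.4, 0.7, 5.4]
finger_gap: 0.036
```

Request:
drive_tool(
  increments=[
    {"offset": [0,-3,0],"yaw": 0},
    {"offset": [0,-10,0],"yaw": 0},
    {"offset": [-10,-25,1],"yaw": 0},
    {"offset": [-35,-40,4],"yaw": 0},
    {"offset": [-73,-45,9],"yaw": 0},
  ],
)

```text
time: 20.45
tcp_pos: [0.5601, 0.0873, 0.1406]
tcp_rot: [-0.5, 0.499, -0.5, 0.501]
contact_force: [0.9, 0.2, -1.5]
finger_gap: 0.0357
```

Request:
drive_tool(
  increments=[
    {"offset": [-40,0,5],"yaw": 0},
    {"offset": [-80,0,10],"yaw": 0},
    {"offset": [-120,0,14],"yaw": 0},
    {"offset": [-155,0,18],"yaw": 0},
    {"offset": [-180,15,21],"yaw": 0},
  ],
)

```text
time: 20.95
tcp_pos: [0.582, 0.2713, 0.1263]
tcp_rot: [0.502, -0.499, 0.499, -0.5]
contact_force: [0.7, -0.3, -1.9]
finger_gap: 0.036
```

Request:
drive_tool(
  increments=[
    {"offset": [0,25,0],"yaw": 0},
    {"offset": [0,50,0],"yaw": 0},
    {"offset": [0,60,0],"yaw": 0},
    {"offset": [0,60,0],"yaw": 0},
    {"offset": [0,60,0],"yaw": 0},
  ],
)

```text
time: 21.45
tcp_pos: [0.5808, 0.2681, 0.0647]
tcp_rot: [0.5, -0.5, 0.5, -0.5]
contact_force: [-0.1, -0.4, -1.9]
finger_gap: 0.0361
```

Request:
drive_tool(
  increments=[
    {"offset": [0,0,0],"yaw": 0},
    {"offset": [0,0,0],"yaw": 0},
    {"offset": [0,0,0],"yaw": 0},
  ],
)

```text
time: 21.75
tcp_pos: [0.5811, 0.2684, 0.0655]
tcp_rot: [0.501, -0.499, 0.5, -0.5]
contact_force: [-0.1, 0.0, -2.0]
finger_gap: 0.0358
```

```bash
python3 - <<'E'
from h import *
st(); wl('p200',19,88,(580.5,268)); st()
E
```

```text
t 21.75 tcp [581.1 268.4  65.5] gap 35.8 F [-0.1  0.  -2. ] y axis [ 0.002  0.001 -1.   ] x axis [ 0.    -1.    -0.001] qd 0.005
p200 tcp [581.1 268.4  65.5] counter z -0.4
 top rect [583.4 268.4] [87.6 92.6] z 18.2
 well [582.2 268.5] r 24.3 floor 7.4
t 21.8 tcp [580.9 268.3  65.3] gap 35.9 F [-0.6 -0.9 -3.1] y axis [ 0.001  0.001 -1.   ] x axis [ 0.    -1.    -0.001] qd 0.006
```

View pics/p200.png

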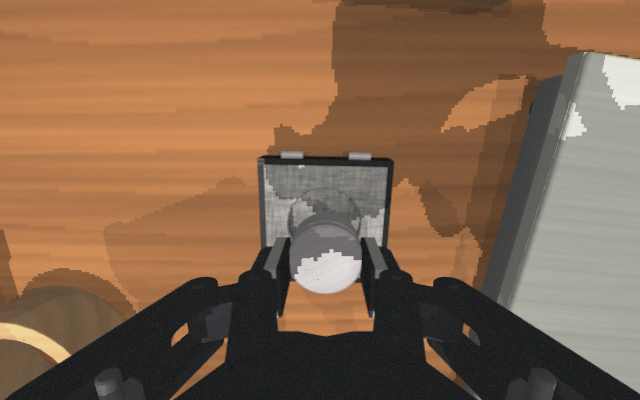

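Weight_200 is upright at (326,255), over the case_200 well (582.2,268.5 against TCP 580.9,268.3). Descending, seating expected at TCP 21.

Request:
drive_tool(
  increments=[
    {"offset": [0,18,0.5],"yaw": 0},
    {"offset": [0,34,0.5],"yaw": 0},
    {"offset": [0,38,0.5],"yaw": 0},
    {"offset": [0,38,0.5],"yaw": 0},
    {"offset": [0,38,0.5],"yaw": 0},
  ],
)

```text
time: 22.3
tcp_pos: [0.5806, 0.2682, 0.0256]
tcp_rot: [-0.5, 0.5, -0.5, 0.5]
contact_force: [-0.8, -0.3, -2.2]
finger_gap: 0.0361
```

Request:
drive_tool(
  increments=[
    {"offset": [0,2,0],"yaw": 0},
    {"offset": [0,4,0],"yaw": 0},
    {"offset": [0,4.5,0],"yaw": 0},
    {"offset": [0,4.5,0],"yaw": 0},
    {"offset": [0,4.5,0],"yaw": 0},
  ],
)

```text
time: 22.8
tcp_pos: [0.5809, 0.2683, 0.022]
tcp_rot: [0.5, -0.5, 0.5, -0.5]
contact_force: [-0.6, -0.9, -2.4]
finger_gap: 0.0358
```

Request:
drive_tool(
  increments=[
    {"offset": [0,0.5,0],"yaw": 0},
    {"offset": [0,0.5,0],"yaw": 0},
    {"offset": [0,0.5,0],"yaw": 0},
  ],
)

```text
time: 23.1
tcp_pos: [0.5808, 0.2682, 0.0213]
tcp_rot: [0.5, -0.5, 0.5, -0.5]
contact_force: [0.5, 0.2, -1.7]
finger_gap: 0.0358
```

Request:
drive_tool(
  increments=[
    {"offset": [0,0.5,0],"yaw": 0},
    {"offset": [0,0.5,0],"yaw": 0},
    {"offset": [0,0.5,0],"yaw": 0},
  ],
)

```text
time: 23.4
tcp_pos: [0.5809, 0.2683, 0.0212]
tcp_rot: [0.5, -0.5, 0.5, -0.5]
contact_force: [-2.2, 0.2, 2.2]
finger_gap: 0.036
```

Request:
drive_tool(
  increments=[
    {"offset": [0,0.3,0],"yaw": 0},
    {"offset": [0,0.3,0],"yaw": 0},
    {"offset": [0,0.3,0],"yaw": 0},
  ],
)

```text
time: 23.7
tcp_pos: [0.5809, 0.2682, 0.0211]
tcp_rot: [-0.5, 0.5, -0.5, 0.5]
contact_force: [-2.2, -1.3, 5.4]
finger_gap: 0.0355
```

Request:
drive_tool(
  increments=[
    {"offset": [0,0,0],"yaw": 0},
    {"offset": [0,0,0],"yaw": 0},
    {"offset": [0,0,0],"yaw": 0},
    {"offset": [0,0,0],"yaw": 0},
  ],
  claw=0.25,
)

```text
time: 24.1
tcp_pos: [0.5809, 0.2682, 0.0202]
tcp_rot: [0.5, -0.5, 0.5, -0.5]
contact_force: [-0.0, 0.2, -0.6]
finger_gap: 0.0534
```

Request:
drive_tool(
  increments=[
    {"offset": [0,-10,0],"yaw": 0},
    {"offset": [0,-35,0],"yaw": 0},
    {"offset": [0,-75,0],"yaw": 0},
    {"offset": [0,-110,0],"yaw": 0},
    {"offset": [0,-120,0],"yaw": 0},
  ],
)

```text
time: 24.6
tcp_pos: [0.5843, 0.2696, 0.1465]
tcp_rot: [0.503, -0.497, 0.499, -0.501]
contact_force: [0.9, 0.8, 1.0]
finger_gap: 0.0536
```

```bash
python3 - <<'E'
from h import *
st(); seat('z200',30.5,19,(581,268),19); st()
E
```

```text
t 24.6 tcp [584.3 269.6 146.5] gap 53.6 F [0.9 0.8 1. ] y axis [ 0.009  0.004 -1.   ] x axis [ 0.    -1.    -0.004] qd 0.147
z200 wrist c [580.8 267.5] r 19.1 want 19 top z 29.4 pct [28.  30.6] want 30.5 foam 226.6
t 24.65 tcp [584.1 269.6 146.3] gap 53.4 F [-0.2  0.3  0.8] y axis [ 0.009  0.003 -1.   ] x axis [ 0.    -1.    -0.003] qd 0.045
```

Request:
drive_tool(
  increments=[
    {"offset": [40,0,-5],"yaw": 0},
    {"offset": [80,0,-10],"yaw": 0},
    {"offset": [120,0,-14],"yaw": 0},
    {"offset": [160,0,-19],"yaw": 0},
    {"offset": [200,0,-24],"yaw": 0},
  ],
  claw=0.65,
)

```text
time: 25.15
tcp_pos: [0.5553, 0.0667, 0.1389]
tcp_rot: [-0.499, 0.501, -0.5, 0.499]
contact_force: [0.5, 0.4, -0.2]
finger_gap: 0.0705
```

Request:
drive_tool(
  increments=[
    {"offset": [30,0,-4],"yaw": 0},
    {"offset": [54,12,-7],"yaw": 0},
    {"offset": [54,30,-7],"yaw": 0},
    {"offset": [54,40,-7],"yaw": 0},
    {"offset": [54,40,-7],"yaw": 0},
  ],
)

```text
time: 25.65
tcp_pos: [0.5473, 0.0144, 0.0977]
tcp_rot: [0.499, -0.501, 0.502, -0.498]
contact_force: [-0.8, -0.4, 0.4]
finger_gap: 0.0708
```

Request:
drive_tool(
  increments=[
    {"offset": [0,0,0],"yaw": 0},
    {"offset": [0,0,0],"yaw": 0},
    {"offset": [0,0,0],"yaw": 0},
  ],
)

```text
time: 25.95
tcp_pos: [0.5507, 0.0147, 0.1013]
tcp_rot: [0.501, -0.5, 0.499, -0.5]
contact_force: [-0.4, -0.1, 0.1]
finger_gap: 0.0705
```

```bash
python3 - <<'E'
from h import *
st(); stack('s5',levels=((82,27),))
E
```

```text
t 25.95 tcp [550.7  14.7 101.3] gap 70.5 F [-0.4 -0.1  0.1] y axis [ 0.002 -0.    -1.   ] x axis [ 0.001 -1.     0.   ] qd 0.003
s5 tcp [550.7  14.7 101.3] gap 0.0705
 top 82 c [550.  14.] r 27.4 want 27 z 80.9 6085
```

Weight_200 is seated (r 19.1, top 29.4 plus the 1 mm bias). Now weight_500.

Request:
drive_tool(
  increments=[
    {"offset": [0.5,16,-0.5],"yaw": 0},
    {"offset": [0.5,30,-0.5],"yaw": 0},
    {"offset": [0.5,33.5,-0.5],"yaw": 0},
    {"offset": [0.5,33.5,-0.5],"yaw": 0},
    {"offset": [0.5,33.5,-0.5],"yaw": 0},
  ],
)

```text
time: 26.5
tcp_pos: [0.5496, 0.0137, 0.0671]
tcp_rot: [0.5, -0.5, 0.5, -0.5]
contact_force: [-0.4, 0.8, -0.4]
finger_gap: 0.0704
```

Request:
drive_tool(
  increments=[
    {"offset": [0,0,0],"yaw": 0},
    {"offset": [0,0,0],"yaw": 0},
  ],
)

```text
time: 26.7
tcp_pos: [0.5499, 0.0137, 0.0676]
tcp_rot: [0.5, -0.5, 0.5, -0.5]
contact_force: [0.4, 0.2, 0.2]
finger_gap: 0.0706
```

Request:
drive_tool(
  increments=[
    {"offset": [0,0,0],"yaw": 0},
    {"offset": [0,0,0],"yaw": 0},
    {"offset": [0,0,0],"yaw": 0},
    {"offset": [0,0,0],"yaw": 0},
    {"offset": [0,0,0],"yaw": 0},
  ],
  claw=0,
  force=60,
)

```text
time: 27.2
tcp_pos: [0.55, 0.014, 0.068]
tcp_rot: [0.5, -0.5, 0.5, -0.5]
contact_force: [-1.8, 1.3, 4.5]
finger_gap: 0.0513
```

Request:
drive_tool(
  increments=[
    {"offset": [0,-3,0],"yaw": 0},
    {"offset": [0,-10,0],"yaw": 0},
    {"offset": [5,-25,-3],"yaw": 0},
    {"offset": [20,-42,-10],"yaw": 0},
    {"offset": [45,-52,-23],"yaw": 0},
  ],
)

```text
time: 27.7
tcp_pos: [0.5277, -0.0313, 0.121]
tcp_rot: [0.501, -0.5, 0.498, -0.5]
contact_force: [0.6, -0.5, -4.6]
finger_gap: 0.0514
```

Request:
drive_tool(
  increments=[
    {"offset": [37,0,-19],"yaw": 0},
    {"offset": [77,0,-39],"yaw": 0},
    {"offset": [117,0,-59],"yaw": 0},
    {"offset": [157,0,-80],"yaw": 0},
    {"offset": [197,0,-100],"yaw": 0},
  ],
)

```text
time: 28.2
tcp_pos: [0.425, -0.2299, 0.1198]
tcp_rot: [-0.5, 0.5, -0.5, 0.5]
contact_force: [0.6, 0.5, -4.7]
finger_gap: 0.0518
```

Request:
drive_tool(
  increments=[
    {"offset": [38,0,-19],"yaw": 0},
    {"offset": [72,0,-37],"yaw": 0},
    {"offset": [95,15,-48],"yaw": 0},
    {"offset": [103,35,-53],"yaw": 0},
    {"offset": [103,50,-53],"yaw": 0},
  ],
)

```text
time: 28.7
tcp_pos: [0.3721, -0.3332, 0.0691]
tcp_rot: [-0.499, 0.5, -0.5, 0.501]
contact_force: [-1.0, 0.3, -5.5]
finger_gap: 0.0511
```

Request:
drive_tool(
  increments=[
    {"offset": [0,0,0],"yaw": 0},
    {"offset": [0,0,0],"yaw": 0},
    {"offset": [0,0,0],"yaw": 0},
    {"offset": [0,0,0],"yaw": 0},
    {"offset": [0,0,0],"yaw": 0},
  ],
)

```text
time: 29.2
tcp_pos: [0.3742, -0.3316, 0.0699]
tcp_rot: [-0.5, 0.5, -0.499, 0.5]
contact_force: [0.7, 1.0, -5.8]
finger_gap: 0.0518
```

```bash
python3 - <<'E'
from h import *
st(); wl('p500',22,110,(374.5,-331.4)); st()
E
```

```text
t 29.2 tcp [ 374.2 -331.6   69.9] gap 51.8 F [ 0.7  1.  -5.8] y axis [ 0.001 -0.001 -1.   ] x axis [ 0.001 -1.     0.001] qd 0.006
p500 tcp [ 374.2 -331.6   69.9] counter z -0.3
 top rect [ 376.2 -330.3] [114.4 109.1] z 21.2
 well [ 376.  -330.8] r 32.2 floor 7.5
t 29.25 tcp [ 374.  -331.5   69.7] gap 51.7 F [-0.3  0.  -5.6] y axis [ 0.001 -0.001 -1.   ] x axis [ 0.001 -1.     0.001] qd 0.004
```

View pics/p500.png

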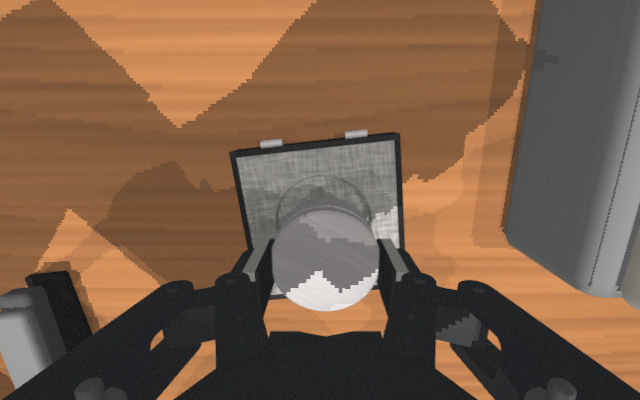

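Weight_500 is upright at (326,258), over the well (TCP within about 1–2 mm of the well centre). Descending, seating expected at TCP 22.

Request:
drive_tool(
  increments=[
    {"offset": [0,18,0.5],"yaw": 0},
    {"offset": [0,36,0.5],"yaw": 0},
    {"offset": [0,42,0.5],"yaw": 0},
    {"offset": [0,42,0.5],"yaw": 0},
    {"offset": [0,42,0.5],"yaw": 0},
  ],
)

```text
time: 29.75
tcp_pos: [0.3744, -0.3317, 0.0274]
tcp_rot: [-0.5, 0.5, -0.5, 0.5]
contact_force: [0.8, -0.5, -4.9]
finger_gap: 0.0516
```

Request:
drive_tool(
  increments=[
    {"offset": [0,2,0],"yaw": 0},
    {"offset": [0,4,0],"yaw": 0},
    {"offset": [0,4,0],"yaw": 0},
    {"offset": [0,4,0],"yaw": 0},
    {"offset": [0,4,0],"yaw": 0},
  ],
)

```text
time: 30.25
tcp_pos: [0.3741, -0.3314, 0.0231]
tcp_rot: [-0.5, 0.5, -0.5, 0.5]
contact_force: [-0.4, 0.4, -3.9]
finger_gap: 0.0515
```

Request:
drive_tool(
  increments=[
    {"offset": [0,0.5,0],"yaw": 0},
    {"offset": [0,0.5,0],"yaw": 0},
    {"offset": [0,0.5,0],"yaw": 0},
  ],
)

```text
time: 30.55
tcp_pos: [0.374, -0.3313, 0.0225]
tcp_rot: [0.5, -0.5, 0.5, -0.5]
contact_force: [0.4, 0.9, -5.3]
finger_gap: 0.0514
```

Request:
drive_tool(
  increments=[
    {"offset": [0,0.5,0],"yaw": 0},
    {"offset": [0,0.5,0],"yaw": 0},
    {"offset": [0,0.5,0],"yaw": 0},
  ],
)

```text
time: 30.85
tcp_pos: [0.374, -0.3314, 0.0221]
tcp_rot: [-0.5, 0.5, -0.5, 0.5]
contact_force: [-1.1, 0.1, -3.2]
finger_gap: 0.0514
```

Request:
drive_tool(
  increments=[
    {"offset": [0,0.5,0],"yaw": 0},
    {"offset": [0,0.5,0],"yaw": 0},
    {"offset": [0,0.5,0],"yaw": 0},
  ],
)

```text
time: 31.15
tcp_pos: [0.374, -0.3314, 0.022]
tcp_rot: [-0.5, 0.5, -0.5, 0.5]
contact_force: [-2.2, 2.2, 4.9]
finger_gap: 0.0514
```

Contact at TCP 22.0, as predicted. Releasing, lifting clear, then checking everything.

Request:
drive_tool(
  increments=[
    {"offset": [0,0,0],"yaw": 0},
    {"offset": [0,0,0],"yaw": 0},
    {"offset": [0,0,0],"yaw": 0},
    {"offset": [0,0,0],"yaw": 0},
  ],
  claw=0.6,
)

```text
time: 31.55
tcp_pos: [0.3742, -0.3316, 0.0215]
tcp_rot: [-0.5, 0.5, -0.5, 0.5]
contact_force: [-0.1, -0.6, 0.4]
finger_gap: 0.0684
```

Request:
drive_tool(
  increments=[
    {"offset": [0,-10,0],"yaw": 0},
    {"offset": [0,-35,0],"yaw": 0},
    {"offset": [0,-75,0],"yaw": 0},
    {"offset": [0,-120,0],"yaw": 0},
    {"offset": [0,-160,0],"yaw": 0},
  ],
)

```text
time: 32.05
tcp_pos: [0.3741, -0.3315, 0.1841]
tcp_rot: [-0.5, 0.5, -0.499, 0.5]
contact_force: [0.1, -0.8, 0.1]
finger_gap: 0.0684
```

Request:
drive_tool(
  increments=[
    {"offset": [-30,-30,-15],"yaw": 0},
    {"offset": [-65,-60,-20],"yaw": 0},
    {"offset": [-100,-80,-20],"yaw": 0},
    {"offset": [-130,-80,-20],"yaw": 0},
    {"offset": [-150,-80,-20],"yaw": 0},
  ],
)

```text
time: 32.55
tcp_pos: [0.3541, -0.1799, 0.2633]
tcp_rot: [-0.501, 0.5, -0.499, 0.501]
contact_force: [-0.0, -0.0, -0.8]
finger_gap: 0.0688
```

Request:
drive_tool(
  increments=[
    {"offset": [0,0,0],"yaw": 0},
    {"offset": [0,0,0],"yaw": 0},
    {"offset": [0,0,0],"yaw": 0},
    {"offset": [0,0,0],"yaw": 0},
    {"offset": [0,0,0],"yaw": 0},
  ],
)

```text
time: 33.05
tcp_pos: [0.3539, -0.182, 0.2613]
tcp_rot: [0.5, -0.5, 0.5, -0.5]
contact_force: [0.3, -0.2, 0.5]
finger_gap: 0.0679
```

```bash
python3 - <<'E'
from h import *
st()
for n,t,r,c,H in(('500',36,27,(374.5,-331.5),22),('200',30.5,19,(581,268),19),('100',29,14,(386,341),18),('50',28,10,(584,-311),17)):
    for cam in('wrist','top'):
        try: seat('f'+cam,t,r,c,H,cam)
        except Exception as e: print(n,cam,'not seen')
m=camera_model('top'); im,d=get_image('top'); P=cloud(m,d); q=P[122:152,362:394].reshape(-1,3); q=q[(q[:,2]>.02)&(q[:,2]<.4)]; print('stamp',q.min(0).round(3),q.max(0).round(3))
E
```

```text
t 33.05 tcp [ 353.9 -182.   261.3] gap 67.9 F [ 0.3 -0.2  0.5] y axis [-0.  0. -1.] x axis [-0.001 -1.    -0.   ] qd 0.005
fwrist wrist c [ 375.1 -331.8] r 27.6 want 27 top z 35.0 pct [33.2 36.3] want 36 foam 21.2
ftop top c [ 375.7 -332.6] r 27.9 want 27 top z 35.8 pct [32.2 39.2] want 36 foam 22.1
200 wrist not seen
ftop top c [580.1 267.1] r 18.6 want 19 top z 30.4 pct [27.  33.2] want 30.5 foam 19.3
100 wrist not seen
ftop top c [386.2 339.8] r 13.9 want 14 top z 28.9 pct [25.1 32.7] want 29 foam 18.2
50 wrist not seen
ftop top c [ 584.7 -310. ] r 10.1 want 10 top z 28.2 pct [24.4 31.3] want 28 foam 17.2
stamp [ 0.734 -0.207  0.02 ] [ 0.797 -0.136  0.087]
  return _methods._mean(a, axis=axis, dtype=dtype,
  ret = ret.dtype.type(ret / rcount)
```

View pics/fwrist.png

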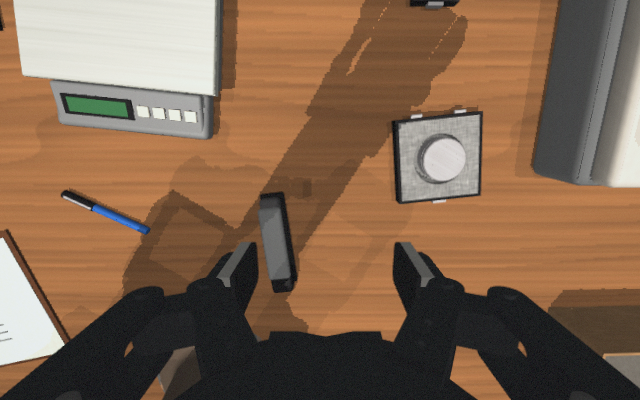

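View pics/ftop.png

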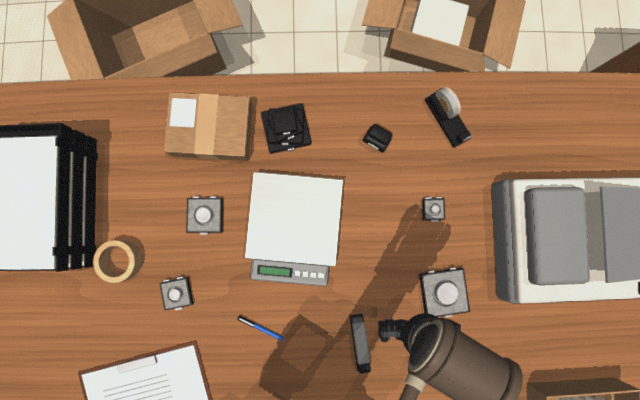

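All four weights are seated: top view px (447,293), (204,215), (175,294), (435,209). Their top heights match the targets to 0.2 mm. The pan is empty and the stamp is unmoved. Handing in.

```bash
python3 -c "
from cell import close_job; print(close_job())"
```

```text
the job is handed in; nothing more can be done
None
```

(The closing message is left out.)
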